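# Gauge a sample bar against a flip stop

## Task

Set the white bar up for cutting: flip the jig's stop leaf fully down, then slide the bar flush along the fence until its end butts against the gauge screw on the leaf, and keep it gently pressed there for about a second (a few newtons; do not shove the stop hard). Then let go, leaving the bar touching the screw, and flip the leaf fully back up. Touch the bar only while the leaf is down, leave it gauged and flat along the fence, and do not disturb the glassware and other things around.

Things in the scene. Friction and masses are not known exactly. Their poses are not given: they have to be found in the camera images.
- jig: Fixed grey sectioning jig: plate 150 (x) x 320 (y) x 12 mm with a low aluminium fence along its far side. Origin: centre of the underside; y runs along the fence to the left, x away from the robot. The fence (22 mm thick) has its flat guiding face, looking to -x, at x = +40 mm; its top is 27 mm above the bench, 15 above the plate. Place and yaw differ every time.
- bar: Loose white plastic sample bar, 24 (x) x 150 (y) x 30 mm high, about 0.2 kg, lying on the plate in front of the fence, a little skewed and clear of it. Origin: centre of its underside; y is its long axis, its +y end is to be gauged. It stands 15 mm higher than the fence. Friction and weight vary.
- bar_tip (a point): The middle of the lower edge of the bar's +y end face, 75 mm along +y from the bar's origin (axes as the bar's).
- stop_line (a point): Point on the carriage, axes as the jig's: on the fence's guiding face, 12 mm above the bench (plate's top), in the plane of the lowered leaf's -y side face. A gauged bar has its fence side at x = 0 of this point (bar_tip at x = -12 mm) and its end on the gauge screw, which stands 4 to 14 mm out of the leaf face toward -y; how far is not measured: find it by feel.
- leaf_hinge (a point): Point on the hinge axis of the flip stop, 62 mm above the bench, 11 mm beyond the fence's guiding face; the axis runs along the jig's y. It is placed on the axis level with stop_pin (26 mm to +y of stop_line), so stop_pin circles this point.
- stop_pin (a point): Middle of the free part of the leaf's finger pin: round, dark steel, 10 mm thick, 38 mm long, parallel to the hinge, at the leaf's free end on its +y side (away from the bar), 80 mm from the hinge axis. Pinch it from above, jaws closing along the jig's x, and carry it round the hinge; it turns between the fingers. Leaf down, it is 62 mm above the bench.
- leaf (a joint): Hinge of the flip stop (steel leaf 8 mm thick in y, 85 long), rad: 0 = fully down, leaf level toward the jig's -x, its lower edge 24 mm above the bench so that it blocks the bar; 1.57 = straight up, clear of the bar; 1.75 = end of travel. Starts up. Stiff hinge (0.09 N m): the leaf stays where it is left.
- beaker_100: Bystander: glass beaker, 59 mm wide, 71 mm high, origin at the centre of its underside.
- dish: Bystander: shallow white porcelain dish, 75 mm across, 14 mm high, origin at the centre of its underside.
- marker: Bystander: marker pen lying on the bench, 133 mm long, 17 mm thick, origin at the middle of its underside.
- flask: Bystander: round flask with a neck, 63 mm wide, 125 mm high, origin at the centre of its underside.
- carriage: The flip stop as a whole, with leaf and screw, fixed on the fence elsewhere each time; 44 mm wide (y). Origin 4 mm to +y of stop_line, at the jig's x = 0, bench level. The leaf's gauge screw (foot 13 mm wide, level with the bar's end, 34 mm above the bench) does not give under load; from its foot a thin feeler pin stands 2 mm out and yields to under 0.2 N.

How it is judged:
By the outcome, as a careful person would: the job done as asked, in the order asked, and still so for the second after the job is handed in, with the robot touching nothing.
It also fails if it takes over 72 s, if anything falls off the work surface, if the arm or the gripper's body presses on something with over 40 N, if the wrist force passes 120 N, or if a joint passes its speed limit or range.

## Robot

A 7-joint arm with a two-finger parallel gripper is mounted at the origin on the work surface; the furniture and walls round the work are solid. World frame = base frame: x ahead of the robot, y to its left, z up, the work surface at z = 0. Lengths are in m, angles in rad, forces in N, time in s.
With the tool pointing down it reaches from about 0.425 to 0.95 m from the base axis. Payload 4.7 kg.
Tool frame: the origin (TCP) lies between the finger pads; the fingertips stand 25 mm ahead of it and the grasp point (between the pads) lies 6 mm ahead of it; x points along the fingers, z is the direction in which the jaws open and shut, and the axes are right-handed (so a half turn about x gives the same grasp; the last joint's range is limited). The gripper opens to 85 mm and grips with 20 to 120 N. Pads are 22 mm wide; open, the fingers measure 114 mm over their backs; the gripper's body (76 mm by 85 mm) begins 54 mm behind the grasp point. The pads swing forward as they close: fully open they stand 13 mm farther back than shut.
Start: joints at [1.186, 0.469, -0.049, 1.532, 0.024, 1.141, -0.082], TCP at [0.235, -0.633, 0.256] pointing down, gripper open.
Joint ranges: [-2.59, 2.59], [-0.33, 1.99], [-1.39, 1.29], [0.1, 2.45], [-1.04, 4.18], [0.21, 1.99], [-2.66, 2.66]. Speed limits (rad/s): [2.57, 2.57, 3.14, 3.14, 3.14, 3.14, 3.14].

## Interface

Orientations are given as a 3x3 rotation matrix whose columns are the frame's x, y, z axes.
In Python, from rig import * gives the robot as it stands. Calls block until the motion is done:
- movep(position, orientation): joint-space move of the TCP to a pose.
- move_l(position, attitude=None, feed=0.15, until_force=None): straight line of the TCP; attitude=None keeps the orientation; feed is the mean speed in m/s. With until_force (N) it stops when the force on the tool has changed by that much, and returns True; else False.
- move_joints(angles): joint-space move.
- command_gripper(opening, newtons=None): finger opening in m; newtons is the grip in N (None keeps the last); returns when the fingers have stopped.
- sleep(seconds).
- inverse_kinematics(position, orientation): joint angles nearest the present ones, or None.
- sense(): the state.
- camera(name): name is "side" or "top"; returns (picture, depth): 400x640x3 uint8, red, green, blue; 400x640 float32, m along the optical axis (not along the pixel's ray), 0 where there is no reading.
- camera_params(name): a dict with "K" (3x3 intrinsics, pixels), "position" and "rotation" of the camera in the world. Camera axes: x right, y down, z forward; pixel columns grow to the right and rows downward; lengths in m; the calibration is good to about 2 mm. A picture is of the moment at which its call begins. camera_params takes no time and is no camera call.
A pose or a line that the arm cannot do raises Unreachable and nothing moves.
- finish_job(): hands the job in, once; it reports no verdict.
The state is a dict: "time_s": time; "joint_pos": joint angles; "qd": joint speeds; "joint_efforts": joint torques, N m; "position": TCP position; "tcp_rot": TCP orientation; "wrist_force": force on the tool from outside, world axes, zero at the start; "ft_torque": the same for the moment, N m; "finger_gap": finger opening in m.
Only numpy, scipy, OpenCV 4.12 (cv2) and the standard library are available. Lean on these libraries where they do the work, as an engineer would, in place of code of your own. Each camera call takes 0.05 s, during which the arm holds its last target.

## Working session

There is one attempt and no reset: what is moved stays moved. The work goes in short steps, each a Python script; the robot and the scene stay as the last script left them, time stands still between calls to the robot, and variables do not carry over. Pictures are saved under pics/ and viewed, and the job is handed in when it is done.

```bash
ls; mkdir -p pics; python3 - <<'E'
from rig import *
import cv2,numpy as np
for n in ("top","side"):
    p,d=camera(n); cv2.imwrite(f"pics/{n}0.png",p[:,:,::-1]); np.savez(f"{n}0.npz",p=p,d=d)
    c=camera_params(n); print(n,c)
s=sense(); print(s)
E
```

```text
pics
top {'K': array([[440.77605427,   0.        , 321.77192667],
       [  0.        , 440.77605427, 203.03717327],
       [  0.        ,   0.        ,   1.        ]]), 'position': array([0.28476909, 0.07755283, 1.17288685]), 'rotation': array([[ 0.00857827, -0.97642991,  0.21566418],
       [-0.99995762, -0.00909716, -0.00141348],
       [ 0.0033421 , -0.21564292, -0.97646657]])}
side {'K': array([[422.41603604,   0.        , 316.51620452],
       [  0.        , 422.41603604, 198.81788362],
       [  0.        ,   0.        ,   1.        ]]), 'position': array([ 0.67883547, -0.71087367,  0.8105515 ]), 'rotation': array([[ 9.77722633e-01,  1.40425580e-01, -1.56009966e-01],
       [ 2.09899511e-01, -6.56951488e-01,  7.24124946e-01],
       [-8.05313905e-04, -7.40739764e-01, -6.71791599e-01]])}
{'time_s': 0.1, 'joint_pos': array([ 1.18607416,  0.46935537, -0.04857419,  1.53359921,  0.02409664,
        1.14099059, -0.08225936]), 'qd': array([ 8.50634235e-04, -2.17082594e-03,  1.28463311e-03, -2.75788798e-03,
       -3.45537389e-04,  4.46431777e-05,  4.98055110e-04]), 'joint_efforts': array([ 9.18317601e-04, -5.11520720e+01, -4.69995628e-02, -2.38392162e+01,
        1.07301999e-02,  4.39731579e-03, -1.54232833e-05]), 'position': array([ 0.23497629, -0.63225765,  0.25535943]), 'tcp_rot': array([[-6.79316456e-04,  9.37342859e-01,  3.48407667e-01],
       [ 1.63137489e-03,  3.48408323e-01, -9.37341442e-01],
       [-9.99998439e-01, -6.83679487e-05, -1.76583711e-03]]), 'wrist_force': array([-0.07527242, -0.37158596, -0.37805957]), 'ft_torque': array([-0.04628514, -0.03647363,  0.03267447]), 'finger_gap': 0.08546394830825967}
```

View pics/top0.png

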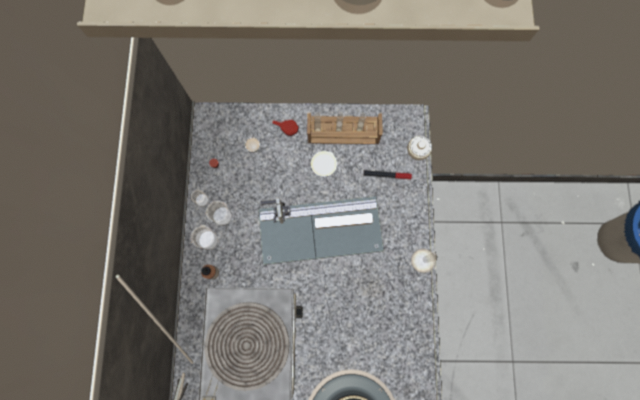

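View pics/side0.png

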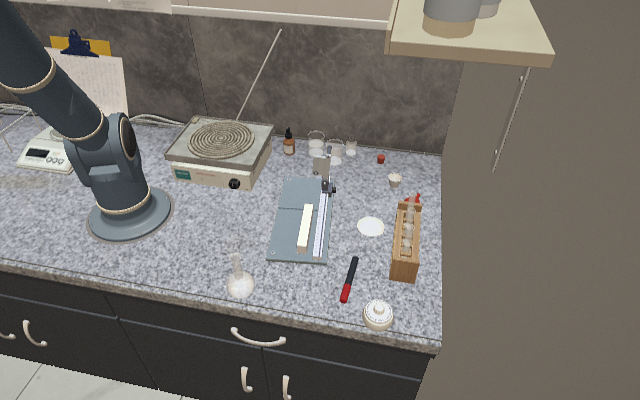

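The top view shows the jig plate at about (320,230), the white bar at (343,220), the carriage at (280,210), the dish at (323,163), the marker at (387,175) and the flask at (423,261). I'll zoom in to measure.

```bash
python3 - <<'E'
import cv2
a=cv2.imread("pics/top0.png")[185:275,180:400]; cv2.imwrite("pics/t0c.png",cv2.resize(a,None,fx=3.6,fy=3.6,interpolation=cv2.INTER_CUBIC))
a=cv2.imread("pics/side0.png")[130:270,250:400]; cv2.imwrite("pics/s0c.png",cv2.resize(a,None,fx=4.2,fy=4.2,interpolation=cv2.INTER_CUBIC))
E
```

```text
(no output)
```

View pics/t0c.png

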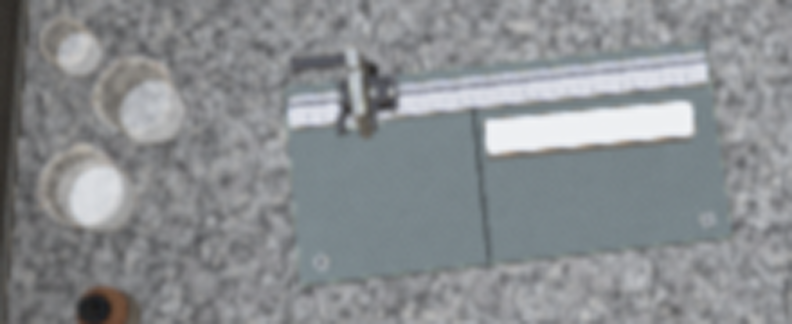

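View pics/s0c.png

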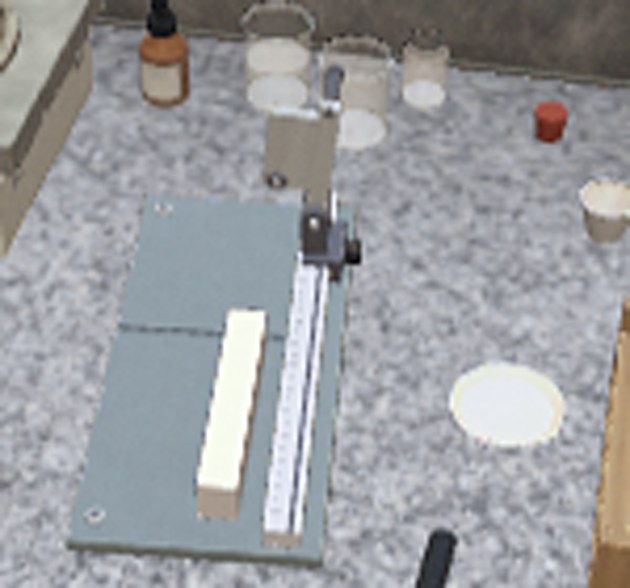

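```bash
cat > h.py <<'E'
import numpy as np, cv2
from rig import *
def ray(n,uv):
    c=camera_params(n);K=c["K"];d=c["rotation"]@np.linalg.inv(K)@np.array([uv[0],uv[1],1.]);return np.array(c["position"]),d
def onz(n,uv,z):
    o,d=ray(n,uv);return o+d*(z-o[2])/d[2]
def tri(uvt,uvs):
    o1,d1=ray("top",uvt);o2,d2=ray("side",uvs)
    A=np.stack([d1,-d2],1);t=np.linalg.lstsq(A,o2-o1,rcond=None)[0]
    a=o1+d1*t[0];b=o2+d2*t[1];return (a+b)/2,np.linalg.norm(a-b)
def bigc(m):
    cs,_=cv2.findContours(m.astype(np.uint8),cv2.RETR_EXTERNAL,cv2.CHAIN_APPROX_NONE);return max(cs,key=cv2.contourArea)
def rect(n,cnt,z):
    P=np.array([onz(n,p[0],z)[:2] for p in cnt],np.float32)
    return P,cv2.minAreaRect(P*1000)
E
python3 - <<'E'
from h import *
for n in("top","side"):
    f=np.load(n+"0.npz");p=f["p"];hsv=cv2.cvtColor(p,cv2.COLOR_RGB2HSV);g=p.astype(int)
    roi=np.zeros(p.shape[:2],bool)
    if n=="top": roi[190:275,240:400]=1
    else: roi[165:270,260:342]=1
    for q in [(300,240),(343,220)] if n=="top" else [(290,220),(305,228),(318,230)]: print(n,q,p[q[1],q[0]],hsv[q[1],q[0]])
    plate=roi&(g[:,:,1]-g[:,:,0]>8)&(hsv[:,:,2]>80)&(hsv[:,:,2]<170)
    plate=cv2.morphologyEx(plate.astype(np.uint8),cv2.MORPH_OPEN,np.ones((3,3)))
    plate=cv2.morphologyEx(plate,cv2.MORPH_CLOSE,np.ones((25,25)))
    P,r=rect(n,bigc(plate),.012);print("plate",r)
    bar=roi&(hsv[:,:,2]>225)&(g[:,:,2]-g[:,:,0]<6)
    bar=cv2.morphologyEx(bar.astype(np.uint8),cv2.MORPH_OPEN,np.ones((3,3)))
    c=bigc(bar);print(cv2.boundingRect(c))
    P,r=rect(n,c,.042);print("bar",r)
    cv2.imwrite(f"pics/m_{n}.png",np.hstack([plate*255,bar*255])[130:280])
print(tri((268.9,202.2),(329.5,150.2)))
E
```

```text
top (300, 240) [123 135 140] [ 99  31 140]
top (343, 220) [237 239 242] [108   5 242]
plate ((452.16845703125, 78.09161376953125), (111.94673919677734, 317.6212463378906), 6.865521430969238)
(316, 214, 56, 13)
bar ((489.4009094238281, 19.511173248291016), (20.202104568481445, 144.5291290283203), 6.6962199211120605)
side (290, 220) [145 159 167] [101  34 167]
side (305, 228) [247 251 239] [ 40  12 251]
side (318, 230) [209 213 226] [113  19 226]
plate ((468.7136535644531, 66.00788879394531), (140.95437622070312, 288.357177734375), 8.249505996704102)
(297, 204, 16, 42)
bar ((491.13458251953125, 20.450538635253906), (22.63469696044922, 147.65565490722656), 6.023768901824951)
(array([0.51525063, 0.20336306, 0.14416075]), np.float64(0.004988759166089659))
```

```bash
cat >> h.py <<'E'
def edge1d(prof,lo,hi,rising=True):
    g=np.gradient(prof); s=g if rising else -g
    i=lo+int(np.argmax(s[lo:hi])); 
    if 0<i<len(s)-1:
        a,b,c=s[i-1],s[i],s[i+1]; den=a-2*b+c
        return i+(0.5*(a-c)/den if den else 0)
    return float(i)
def fitline(P):
    P=np.asarray(P)
    for _ in range(4):
        vx,vy,x0,y0=cv2.fitLine(P.astype(np.float32),cv2.DIST_HUBER,0,1e-4,1e-4).ravel()
        if vy<0: vx,vy=-vx,-vy
        r=(P[:,0]-x0)*vy-(P[:,1]-y0)*vx
        k=abs(r)<max(2.0*np.median(abs(r)),4e-4); 
        if k.all(): break
        P=P[k]
    return np.arctan2(-vx,vy),np.array([x0,y0]),np.median(abs(r)),len(P)
E
python3 - <<'E'
from h import *
f=np.load("side0.npz");p=f["p"];v=cv2.cvtColor(p,cv2.COLOR_RGB2GRAY).astype(float)
# fence front top edge, side view: from crop (298,260)->(263,540)
P=[]
for r in range(196,256):
    t=(r-(130+260/4.2))/((540-260)/4.2); uc=250+(298+(263-298)*t)/4.2
    e=edge1d(v[r],int(uc)-2,int(uc)+4); P.append(onz("side",(e,r),.027)[:2])
print("side fence",fitline(P))
f=np.load("top0.npz");p=f["p"];v=cv2.cvtColor(p,cv2.COLOR_RGB2GRAY).astype(float)
P=[];Q=[]
for c in range(296,375):
    t=(c-(180+290/3.6))/((708-290)/3.6); rc=185+(128+(83-128)*t)/3.6
    e=edge1d(v[:,c],int(rc)-3,int(rc)+4,False); P.append(onz("top",(c,e),.027)[:2]); Q.append(onz("top",(c,e),.012)[:2])
print("top fence z27",fitline(P),"z12",fitline(Q))
# fence ends and plate near edge
Pn=[]
for c in range(266,378):
    t=(c-264)/(382-264); rc=185+ (283+(238-283)*t)/3.6
    w=cv2.cvtColor(p,cv2.COLOR_RGB2HSV)[:,c,1].astype(float)
    e=edge1d(w,int(rc)-4,int(rc)+5,False); Pn.append(onz("top",(c,e),.012)[:2])
print("near edge",fitline(Pn))
for n,uv,z in (("top",(180+289/3.6,185+127/3.6),.027),("top",(180+708/3.6,185+82/3.6),.027),("side",(250+263/4.2,130+533/4.2),.027),("top",(180+305/3.6,185+284/3.6),.012),("top",(180+732/3.6,185+236/3.6),.012),("side",(250+70/4.2,130+545/4.2),.012),("side",(250+148/4.2,130+198/4.2),.012)): print(n,uv,onz(n,uv,z))
s=cv2.imread("pics/side0.png")[140:200,305:345];t=cv2.imread("pics/top0.png")[192:228,255:300]
cv2.imwrite("pics/z.png",np.hstack([cv2.resize(s,(400,600),interpolation=cv2.INTER_CUBIC),cv2.copyMakeBorder(cv2.resize(t,None,fx=8.8,fy=8.8,interpolation=cv2.INTER_CUBIC),0,600-317,0,4,0)]))
E
```

```text
side fence (np.float32(0.1198122), array([0.51773286, 0.02588691], dtype=float32), np.float64(0.00015862215277077409), 39)
top fence z27 (np.float32(0.11947592), array([0.5144346 , 0.03943491], dtype=float32), np.float64(0.000218790617494076), 49) z12 (np.float32(0.11947592), array([0.517441  , 0.03893594], dtype=float32), np.float64(0.00022166349851320097), 49)
near edge (np.float32(0.121168934), array([0.39575192, 0.07591671], dtype=float32), np.float64(0.00031249753857489227), 79)
top (260.27777777777777, 220.27777777777777) [0.48975996 0.23772892 0.027     ]
top (376.66666666666663, 207.77777777777777) [ 0.52631101 -0.07007623  0.027     ]
side (312.6190476190476, 256.9047619047619) [ 0.53124911 -0.07093175  0.027     ]
top (264.72222222222223, 263.8888888888889) [0.37673875 0.22372637 0.012     ]
top (383.3333333333333, 250.55555555555554) [ 0.41441826 -0.08748027  0.012     ]
side (266.6666666666667, 259.76190476190476) [ 0.4212576  -0.09078207  0.012     ]
side (285.23809523809524, 177.14285714285714) [0.38194229 0.22448536 0.012     ]
```

View pics/z.png

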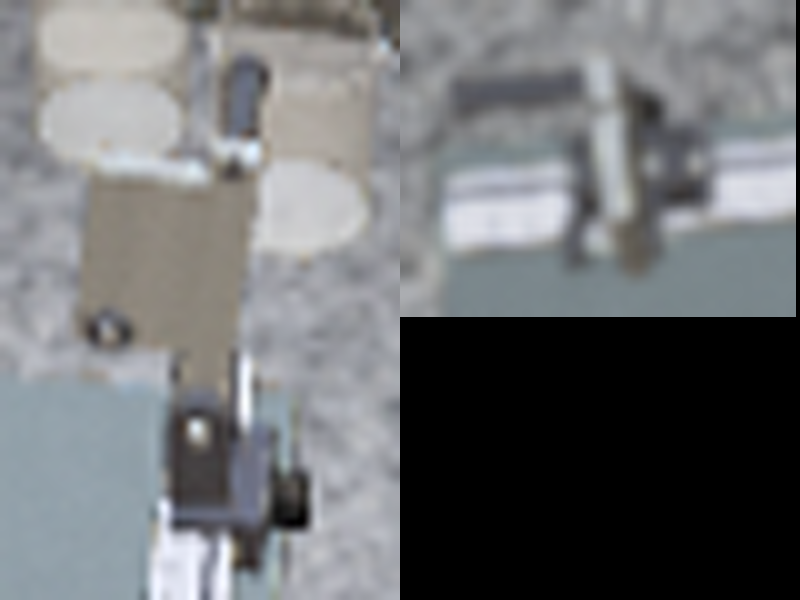

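```bash
cat >> h.py <<'E'
YAW=0.1200; N=np.array([np.cos(YAW),np.sin(YAW)]); T=np.array([-np.sin(YAW),np.cos(YAW)])
def jig(p): p=np.asarray(p)[:2]; return np.array([N@p-.517, T@p])  # x from fence face, y along
E
python3 - <<'E'
from h import *
for n,uv in (("top",(268.4,202)),("top",(261.3,202)),("top",(275.4,202)),("side",(329.4,150)),("side",(329.8,146.5)),("side",(328.7,153.5))):
    for z in (.135,.142): print(n,uv,z,jig(onz(n,uv,z)).round(4))
print(tri((268.4,202),(329.4,150)))
d=np.load("top0.npz")["d"];print(d[200:204,264:274])
d=np.load("side0.npz")["d"];print(d[147:153,326:333])
# leaf -y face, upper-left & upper-right in side
for uv in ((305+9.5,140+17.5),(305+24.5,140+17.5),(305+10,140+33)):
    for z in (.09,.145): print(uv,z,jig(onz("side",uv,z)).round(4))
E
```

```text
top (268.4, 202) 0.135 [0.0192 0.1416]
top (268.4, 202) 0.142 [0.0175 0.141 ]
top (261.3, 202) 0.135 [0.0211 0.1586]
top (261.3, 202) 0.142 [0.0194 0.1578]
top (275.4, 202) 0.135 [0.0173 0.1248]
top (275.4, 202) 0.142 [0.0157 0.1243]
side (329.4, 150) 0.135 [0.0202 0.1553]
side (329.4, 150) 0.142 [0.0207 0.1455]
side (329.8, 146.5) 0.135 [0.0201 0.1718]
side (329.8, 146.5) 0.142 [0.0207 0.1619]
side (328.7, 153.5) 0.135 [0.0194 0.139 ]
side (328.7, 153.5) 0.142 [0.0199 0.1294]
(array([0.51524701, 0.20438969, 0.14425868]), np.float64(0.004033776649105838))
[[1.2024001 1.2039924 1.2011715 1.200678  1.2057978 1.2065248 1.2082443
  1.0540053 1.0552981 1.0571985]
 [1.0533963 1.0517164 1.0535998 1.0528839 1.0512118 1.0534916 1.0536481
  1.0540884 1.0513916 1.0487441]
 [1.0503113 1.0533758 1.0519164 1.0512265 1.0520223 1.0518105 1.0540136
  1.0503769 1.0503793 1.0498714]
 [1.0504054 1.0517483 1.0529021 1.0519047 1.0524983 1.0523666 1.0521598
  1.0558228 1.0518458 1.0519377]]
[[1.2936459 1.1530265 1.1474981 1.1443591 1.1477978 1.1501102 1.3258653]
 [1.3040426 1.2863556 1.1415514 1.1360221 1.1447921 1.1532526 1.2736157]
 [1.3011861 1.2961401 1.1379826 1.1379286 1.1386938 1.2802451 1.277962 ]
 [1.3056984 1.1373814 1.1328602 1.1334006 1.1384885 1.2814146 1.2826184]
 [1.3033959 1.1352334 1.1329473 1.1306462 0.        1.2824621 1.2816164]
 [1.3073301 1.1260582 1.1270581 1.1264566 1.1293617 1.2848299 1.2790706]]
(314.5, 157.5) 0.09 [-0.023   0.1779]
(314.5, 157.5) 0.145 [-0.0158  0.1042]
(329.5, 157.5) 0.09 [0.0195 0.1818]
(329.5, 157.5) 0.145 [0.0235 0.1078]
(315, 173) 0.09 [-0.015   0.1079]
(315, 173) 0.145 [-0.0083  0.0396]
```

```bash
cat >> h.py <<'E'
def W(jx,jy,z): return np.append(N*(jx+.517)+T*jy,z)
Rz=np.array([N[0],N[1],0]);Rx=np.array([0,0,-1.]);R0=np.stack([Rx,np.cross(Rz,Rx),Rz],1)
def st(tag=""):
    s=sense();f=s["wrist_force"];print(tag,"t%.2f"%s["time_s"],"j",jig(s["position"]).round(4),"z%.4f"%s["position"][2],"Fx %.1f Fy %.1f Fz %.1f"%(N@f[:2],T@f[:2],f[2]),"gap %.4f"%s["finger_gap"]);return s
E
python3 - <<'E'
from h import *
print(inverse_kinematics(W(.018,.139,.24),R0),inverse_kinematics(W(-.062,.139,.07),R0),inverse_kinematics(W(-.012,-.06,.04),R0))
movep(W(.018,.139,.24),R0);st()
move_l(W(.018,.139,.149),feed=.1,until_force=6);st()
p,d=camera("side");cv2.imwrite("pics/s1.png",cv2.resize(p[100:230,240:400],None,fx=4.5,fy=4.5)[:,:,::-1])
p,d=camera("top");cv2.imwrite("pics/t1.png",cv2.resize(p[150:260,200:360],None,fx=4.5,fy=4.5)[:,:,::-1])
E
```

```text
[ 0.37366895  0.51852771 -1.12119111  1.80305187  0.51123787  1.14886083
 -0.79581316] [ 0.31973477  0.69071569 -1.0866375   2.11700172  0.84080666  0.85822515
 -1.16326144] [ 0.32716877  0.56581119 -0.52364451  2.07615983  0.48083362  0.61822696
 -0.40833426]
 t3.18 j [0.0184 0.138 ] z0.2398 Fx -0.1 Fy 0.6 Fz -0.7 gap 0.0858
 t4.24 j [0.0184 0.1394] z0.1496 Fx 0.2 Fy -0.5 Fz -0.0 gap 0.0852
```

View pics/s1.png

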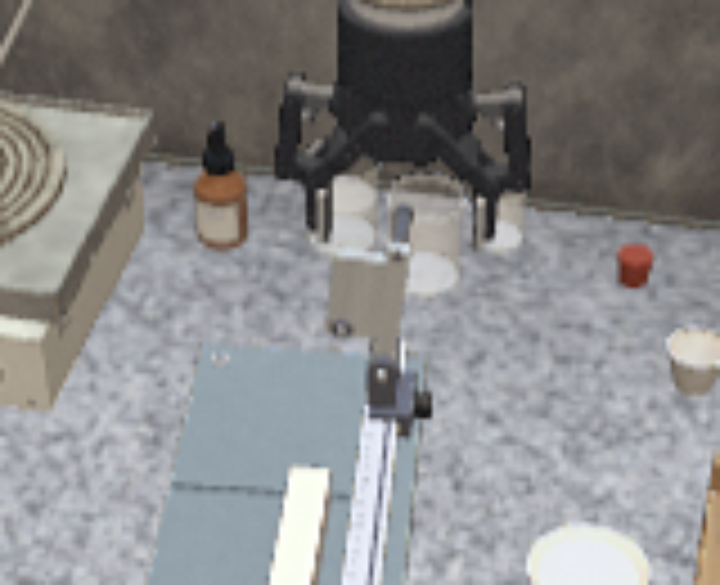

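View pics/t1.png

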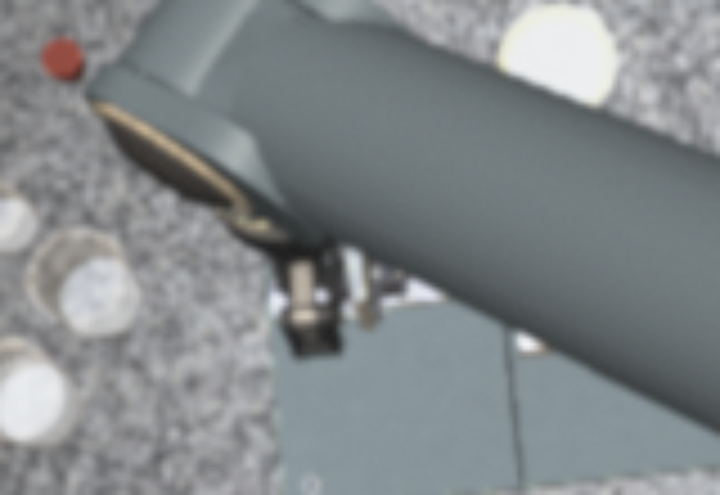

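The pin sits between the open jaws (side crop, about (400,225)), clear of the leaf. I'll pinch it and carry it round.

```bash
python3 - <<'E'
from h import *
command_gripper(0.0,20);s=st("closed")
jx=jig(s["position"])[0]; 
th0=np.arccos((.011-jx)/.08);zoff=s["position"][2]-(.062+.08*np.sin(th0));print(th0,zoff)
for th in np.arange(th0-.15,.75,-.15):
    move_l(W(.011-.08*np.cos(th),.139,.062+.08*np.sin(th)+zoff),feed=.06)
    s=st("th%.2f"%th)
    if np.linalg.norm(s["wrist_force"])>20: print("stop");break
E
```

```text
closed t5.02 j [0.018 0.139] z0.1491 Fx 0.0 Fy 0.2 Fz 1.6 gap 0.0089
1.6587882865675934 0.0073671314955565115
th1.51 t5.37 j [0.0055 0.139 ] z0.1496 Fx -0.1 Fy -0.8 Fz 3.4 gap 0.0091
th1.36 t5.72 j [-0.0069  0.1391] z0.1475 Fx -1.8 Fy -0.7 Fz 4.6 gap 0.0090
th1.21 t6.07 j [-0.018  0.139] z0.1439 Fx 0.3 Fy -0.0 Fz 2.2 gap 0.0088
th1.06 t6.42 j [-0.0288  0.1391] z0.1387 Fx -0.7 Fy 0.3 Fz 0.3 gap 0.0091
th0.91 t6.77 j [-0.0385  0.1391] z0.1321 Fx -0.2 Fy 1.2 Fz -1.2 gap 0.0087
th0.76 t7.12 j [-0.0472  0.1391] z0.1242 Fx 0.5 Fy 1.5 Fz -2.0 gap 0.0091
```

```bash
python3 - <<'E'
from h import *
zoff=.0074
for th in (.6,.45,.3,.15,.05):
    move_l(W(.011-.08*np.cos(th),.139,.062+.08*np.sin(th)+zoff),feed=.06)
    s=st("th%.2f"%th)
    if np.linalg.norm(s["wrist_force"])>20: print("stop");break
else:
    print(move_l(W(-.069,.139,.058+zoff),feed=.02,until_force=8)); st("down"); sleep(.3); st("down")
E
```

```text
th0.60 t7.47 j [-0.0548  0.1391] z0.1146 Fx 0.7 Fy 1.1 Fz -1.6 gap 0.0095
th0.45 t7.83 j [-0.061  0.139] z0.1041 Fx 1.5 Fy 1.6 Fz -1.2 gap 0.0090
th0.30 t8.18 j [-0.0654  0.139 ] z0.0928 Fx 0.4 Fy 1.0 Fz -1.7 gap 0.0091
th0.15 t8.53 j [-0.0683  0.139 ] z0.0810 Fx -0.4 Fy 1.1 Fz -0.4 gap 0.0092
th0.05 t8.81 j [-0.0693  0.139 ] z0.0730 Fx -0.2 Fy 1.5 Fz -0.7 gap 0.0090
True
down t9.22 j [-0.0696  0.139 ] z0.0658 Fx -1.6 Fy -0.9 Fz 5.7 gap 0.0093
down t9.53 j [-0.0696  0.1391] z0.0658 Fx -0.8 Fy -0.2 Fz 6.3 gap 0.0087
```

```bash
python3 - <<'E'
from h import *
command_gripper(.04);st()
move_l(W(-.0695,.139,.125),feed=.12)
command_gripper(0.0);
print(move_l(W(-.0695,.139,.085),feed=.03,until_force=6));st("press")
move_l(W(-.0695,.139,.14),feed=.12)
p,d=camera("side");cv2.imwrite("pics/s2.png",cv2.resize(p[130:270,240:400],None,fx=4.2,fy=4.2)[:,:,::-1])
E
```

```text
t9.93 j [-0.0706  0.1392] z0.0653 Fx -0.1 Fy 0.8 Fz -0.4 gap 0.0399
True
press t12.07 j [-0.0695  0.139 ] z0.0918 Fx -1.3 Fy -0.5 Fz 7.3 gap 0.0001
```

View pics/s2.png

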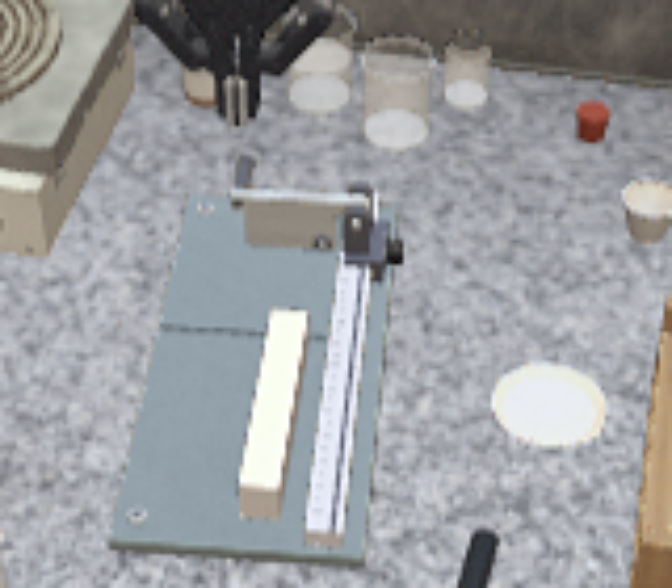

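Leaf is level: the press test put the pin top at 66.8 mm, nominal 67. Next I'll check the bar and grip it aligned with the jig.

```bash
python3 - <<'E'
from h import *
movep(W(-.028,-.039,.13),R0); command_gripper(.055,20)
move_l(W(-.028,-.039,.0545),feed=.08,until_force=6);st("at bar")
p,d=camera("side");cv2.imwrite("pics/s3.png",cv2.resize(p[130:270,240:400],None,fx=4.2,fy=4.2)[:,:,::-1])
E
```

```text
at bar t15.09 j [-0.0276 -0.0389] z0.0549 Fx -0.2 Fy -0.8 Fz 0.1 gap 0.0550
```

View pics/s3.png

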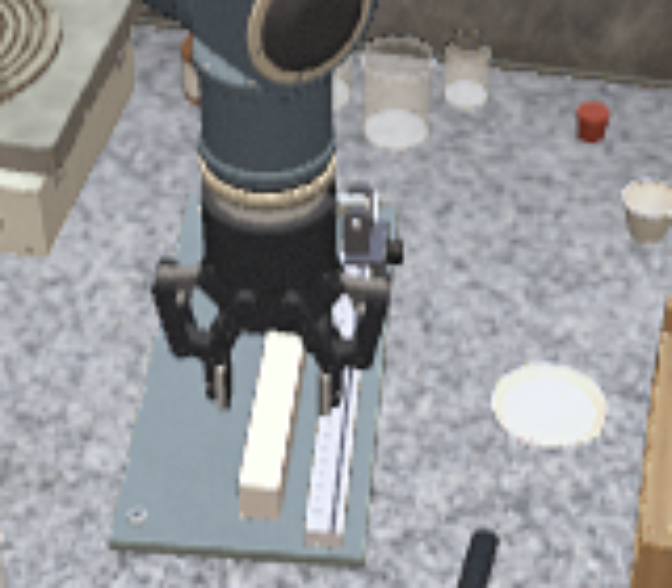

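```bash
python3 - <<'E'
from h import *
command_gripper(0,20);st("grip")
sleep(.2);s=st("grip")
print(move_l(W(-.006,-.039,s["position"][2]-.0003),feed=.015,until_force=4));s=st("fence")
sleep(.2);s=st("fence")
E
```

```text
grip t15.52 j [-0.0276 -0.0391] z0.0549 Fx -0.7 Fy -0.7 Fz 3.5 gap 0.0231
grip t15.72 j [-0.0276 -0.0391] z0.0549 Fx -0.1 Fy -0.4 Fz 6.0 gap 0.0236
True
fence t16.07 j [-0.0275 -0.0391] z0.0549 Fx -0.4 Fy -1.1 Fz 4.6 gap 0.0235
fence t16.27 j [-0.0275 -0.039 ] z0.0549 Fx -1.5 Fy -0.4 Fz 5.2 gap 0.0236
```

```bash
python3 - <<'E'
from h import *
z=.0547
def F(n=5):
    a=[]
    for _ in range(n): a.append(sense()["wrist_force"]); sleep(.02)
    f=np.mean(a,0);return np.array([N@f[:2],T@f[:2],f[2]])
for i in range(8):
    f=F();print(z,f.round(2),sense()["position"][2].round(5))
    if f[2]<1.5: break
    z+=.0003; move_l(W(-.0276,-.039,z),feed=.01)
E
```

```text
0.0547 [-1.01 -0.03  5.19] 0.0549
0.055 [ 0.44 -0.27  2.19] 0.05493
0.0553 [ 0.36  0.04 -1.6 ] 0.05497
```

```bash
cat >> h.py <<'E'
def F(n=5):
    a=[]
    for _ in range(n): a.append(sense()["wrist_force"]); sleep(.02)
    f=np.mean(a,0);return np.array([N@f[:2],T@f[:2],f[2]])
E
python3 - <<'E'
from h import *
z=.0551
move_l(W(-.018,-.039,z),feed=.03);st();print(F().round(2))
print(move_l(W(-.006,-.039,z),feed=.012,until_force=5));s=st("fence");print(F().round(2))
E
```

```text
t17.48 j [-0.018  -0.0389] z0.0550 Fx -0.6 Fy 1.5 Fz -0.9 gap 0.0233
[-0.12  0.7  -1.36]
True
fence t18.16 j [-0.0128 -0.0392] z0.0549 Fx -0.5 Fy -0.4 Fz 5.3 gap 0.0234
[-0.88 -0.39  5.83]
```

```bash
python3 - <<'E'
from h import *
z=.0553;x=-.0128
for i in range(14):
    move_l(W(x,-.039,z),feed=.015); f=F(4); s=sense();print(round(x,4),round(z,4),f.round(1),jig(s["position"]).round(5),s["position"][2].round(5))
    if f[0]<-4: break
    x+=.0003; z+= .0001 if f[2]>3 else (-.0001 if f[2]<-1.5 else 0)
E
```

```text
-0.0128 0.0553 [-0.3 -0.6 -1.6] [-0.01296 -0.03914] 0.05504
-0.0125 0.0552 [-1.4 -0.6 -0.8] [-0.01284 -0.03909] 0.05503
-0.0122 0.0552 [-2.7 -0.8 -0.5] [-0.01269 -0.03916] 0.05502
-0.0119 0.0552 [-4.5 -1.5  0.8] [-0.01257 -0.03914] 0.05502
```

```bash
python3 - <<'E'
from h import *
z=.0552;x=-.0122;y=-.039
while y<.018:
    y+=.008
    move_l(W(x,y,z),feed=.04); f=F(3); s=sense();print(round(y,4),round(x,4),round(z,4),f.round(1),s["ft_torque"].round(2))
    if f[1]<-5: print("y contact?");break
    if f[0]>-1.5: x+=.0002
    if f[0]<-5: x-=.0002
    if f[2]>3: z+=.0001
    if f[2]<-1.5: z-=.0001
E
```

```text
-0.031 -0.0122 0.0552 [-3.7 -2.1 -0.8] [-0.58  0.8   0.24]
-0.023 -0.0122 0.0552 [-4.1 -1.7 -1.5] [-0.55  0.84  0.17]
-0.015 -0.0122 0.0551 [-4.5 -2.3 -0.1] [-0.61  0.89  0.17]
-0.007 -0.0122 0.0551 [-4.5 -2.6 -0.3] [-0.53  0.88  0.23]
0.001 -0.0122 0.0551 [-4.4 -2.7 -0.5] [-0.58  0.95  0.21]
0.009 -0.0122 0.0551 [-4.4 -2.4 -0.9] [-0.66  0.91  0.23]
0.017 -0.0122 0.0551 [-4.9 -2.6 -0.7] [-0.62  0.92  0.23]
0.025 -0.0122 0.0551 [-4.4 -2.3 -0.7] [-0.63  0.86  0.17]
```

```bash
python3 - <<'E'
from h import *
z=.0551;x=-.0122;y=.025;b=-2.5
for i in range(50):
    y+=.0006
    move_l(W(x,y,z),feed=.012); f=F(3); s=sense();
    if i%4==0 or f[1]<-3.3: print(round(y,4),f.round(1),jig(s["position"]).round(5))
    if f[1]<-5.5: print("contact");break
    if y>.042: break
E
```

```text
0.0256 [-4.9 -3.4  0.5] [-0.01236  0.02511]
0.0262 [-4.8 -5.   1.4] [-0.01236  0.02526]
0.0268 [-5.  -4.6  0.6] [-0.01237  0.0257 ]
0.0274 [-4.6 -4.9  0.6] [-0.01235  0.02624]
0.028 [-4.9 -4.8  0.4] [-0.01237  0.02684]
0.0286 [-4.5 -5.4  0.7] [-0.01235  0.02744]
0.0292 [-4.5 -5.6  0.9] [-0.01236  0.02805]
contact
```

```bash
python3 - <<'E'
from h import *
z=.0552;x=-.0125;y=.0292
move_l(W(x,y,z),feed=.01);print(F().round(1))
for i in range(30):
    y+=.0004
    move_l(W(x,y,z),feed=.012); f=F(4); s=sense();a=jig(s["position"])
    print(round(y,4),f.round(1),a.round(5))
    if f[1]<-6.5: print("contact");break
    if y>.043: break
E
```

```text
[-3.4 -2.5 -1.6]
0.0296 [-3.1 -1.8 -2.3] [-0.01241  0.02987]
0.03 [-2.4 -1.3 -2.9] [-0.01241  0.03021]
0.0304 [-2.9 -1.2 -2.8] [-0.01241  0.0305 ]
0.0308 [-2.8 -1.6 -2.8] [-0.01242  0.03086]
0.0312 [-2.4 -1.3 -2.6] [-0.01241  0.03129]
0.0316 [-2.2 -1.2 -2.7] [-0.01243  0.03169]
0.032 [-2.2 -1.2 -2.9] [-0.01245  0.03207]
0.0324 [-2.4 -1.4 -2.3] [-0.01244  0.03247]
0.0328 [-1.8 -1.  -2.4] [-0.01244  0.03287]
0.0332 [-1.9 -1.3 -2.5] [-0.01243  0.03326]
0.0336 [-2.4 -0.7 -2.8] [-0.01246  0.03365]
0.034 [-1.7 -1.2 -2.6] [-0.01247  0.03407]
0.0344 [-2.2 -1.5 -2.6] [-0.01247  0.03445]
0.0348 [-2.  -1.  -2.8] [-0.01248  0.03485]
0.0352 [-1.4 -1.4 -3.1] [-0.01251  0.03525]
0.0356 [-1.8 -2.3 -1.9] [-0.01246  0.0353 ]
0.036 [-1.8 -4.1 -1.8] [-0.01252  0.03533]
0.0364 [-1.4 -5.1 -1.5] [-0.01253  0.03541]
0.0368 [-1.8 -6.3 -1.4] [-0.01253  0.03541]
0.0372 [-1.2 -6.6 -0.5] [-0.01253  0.03542]
contact
```

```bash
python3 - <<'E'
from h import *
move_l(W(-.0123,.0367,.0550),feed=.01)
for i in range(6):
    f=F(5);s=sense();print(f.round(1),jig(s["position"]).round(5),s["position"][2].round(5)); sleep(.15)
p,d=camera("side");cv2.imwrite("pics/s4.png",cv2.resize(p[130:270,240:400],None,fx=4.2,fy=4.2)[:,:,::-1])
E
```

```text
[-2.7 -6.   0.6] [-0.01252  0.03541] 0.05503
[-3.  -6.4  0.3] [-0.01249  0.0354 ] 0.05503
[-2.6 -6.   0.8] [-0.01252  0.03542] 0.05502
[-2.8 -6.2  0.2] [-0.01252  0.03538] 0.05502
[-2.7 -6.   0.7] [-0.0125   0.03541] 0.05503
[-2.5 -6.1  0.7] [-0.01252  0.03543] 0.05504
```

View pics/s4.png

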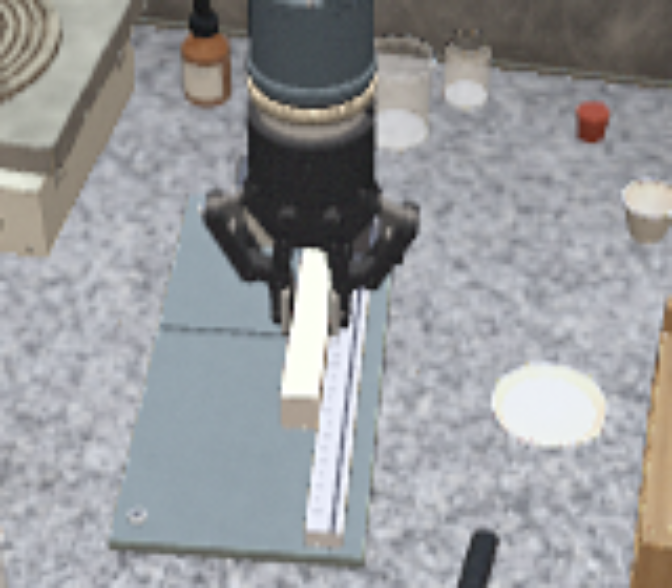

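```bash
python3 - <<'E'
from h import *
move_l(W(-.0123,.0362,.0550),feed=.01);print(F().round(1))
command_gripper(.05);st("open")
s=sense();move_l(W(-.0125,.0355,.15),feed=.1);st()
movep(W(-.0695,.139,.16),R0)
p,d=camera("side");cv2.imwrite("pics/s5.png",cv2.resize(p[140:260,270:370],None,fx=5,fy=5,interpolation=cv2.INTER_CUBIC)[:,:,::-1]);np.savez("side5.npz",p=p,d=d)
E
```

```text
[-2.2 -5.2 -0. ]
open t33.92 j [-0.0117  0.0371] z0.0554 Fx -0.3 Fy -0.2 Fz -0.2 gap 0.0496
 t35.02 j [-0.0129  0.0353] z0.1494 Fx 0.1 Fy -0.2 Fz 0.7 gap 0.0497
```

View pics/s5.png

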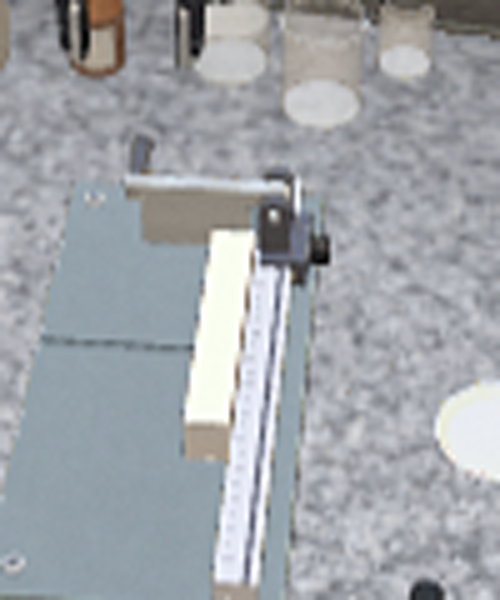

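```bash
python3 - <<'E'
from h import *
p=np.load("side5.npz")["p"];v=cv2.cvtColor(p,cv2.COLOR_RGB2GRAY).astype(float)
P=[]
for r in range(190,222):
    t=(r-187)/(224-187); uc=270+(211+(186-211)*t)/5
    e=edge1d(v[r],int(uc)-3,int(uc)+4); P.append(onz("side",(e,r),.042)[:2])
a,c,m,k=fitline(P);print("yaw err bar left edge",a-YAW,jig(c),m,k)
Q=[]
for u in range(312,320):
    e=edge1d(v[:,u],220,229,False);Q.append(jig(onz("side",(u,e),.042))[1])
for u in range(309,317): pass
print("-y end",np.median([jig(onz("side",(u,edge1d(v[:,u],219,230,False)),.042))[1] for u in range(308,314)]))
E
```

```text
yaw err bar left edge -0.008684777 [-0.02338381  0.02643054] 0.00011287771824850966 20
-y end -0.03935901453646057
```

```bash
python3 - <<'E'
from h import *
p=np.load("side5.npz")["p"].astype(float)
s=sense();R=s["tcp_rot"];print("tool yaw-YAW",np.arctan2(R[1,2],R[0,2])-YAW,s["time_s"])
for r in range(188,252,6): print(r,[tuple(int(x) for x in p[r,u]) for u in range(304,332)][::1] if r in(200,212) else "")
# fence front edge below the bar
v=p[:,:,2]
P=[]
for r in range(226,256):
    t=(r-194)/(256-194); uc=270+(257+(218-257)*t)/5
    P.append(onz("side",(edge1d(v[r],int(uc)-3,int(uc)+4),r),.027)[:2])
a,c,m,k=fitline(P);print("fence",a-YAW,jig(c),m,k)
for ch in range(3):
  P=[]
  for r in range(189,222):
    t=(r-187)/(224-187); uc=270+(211+(186-211)*t)/5
    P.append(onz("side",(edge1d(p[r,:,ch],int(uc)-3,int(uc)+4),r),.042)[:2])
  a,c,m,k=fitline(P);print("bar left",ch,a-YAW,jig(c),m,k)
d=p[:,:,0]-p[:,:,2]
P=[]
for r in range(189,222):
    t=(r-187)/(224-187); uc=270+(256+(228-256)*t)/5
    P.append(onz("side",(edge1d(d[r],int(uc)-4,int(uc)+4,False),r),.042)[:2])
a,c,m,k=fitline(P);print("bar right",a-YAW,jig(c),m,k)
p=np.load("side0.npz")["p"].astype(float)
E
```

```text
tool yaw-YAW -0.00027832234440661185 35.6083
188 
194 
200 [(147, 161, 170), (147, 163, 171), (147, 161, 170), (146, 160, 169), (145, 160, 169), (138, 154, 165), (228, 226, 216), (253, 255, 244), (250, 254, 242), (249, 254, 241), (249, 254, 241), (249, 254, 241), (250, 254, 241), (251, 255, 242), (255, 255, 254), (126, 108, 88), (232, 238, 253), (219, 223, 235), (227, 230, 243), (228, 232, 245), (238, 241, 253), (92, 95, 114), (229, 232, 246), (217, 216, 220), (143, 157, 165), (149, 163, 172), (149, 164, 172), (150, 165, 176)]
206 
212 [(146, 161, 170), (148, 161, 171), (145, 160, 167), (140, 155, 166), (208, 203, 192), (254, 255, 245), (250, 254, 242), (249, 254, 241), (250, 254, 241), (249, 253, 240), (249, 254, 241), (250, 255, 242), (254, 255, 247), (205, 192, 176), (208, 208, 218), (218, 222, 236), (218, 221, 234), (227, 230, 244), (232, 235, 248), (188, 192, 207), (136, 139, 157), (237, 240, 254), (166, 164, 156), (149, 165, 174), (153, 167, 175), (153, 166, 176), (150, 166, 179), (133, 138, 129)]
218 
224 
230 
236 
242 
248 
fence 0.0042279735 [ 0.00021071 -0.06799877] 0.00029604761819734316 26
bar left 0 -0.00025262684 [-0.02380871  0.02862439] 9.449271373677178e-05 23
bar left 1 -0.008840002 [-0.02333244  0.02427475] 0.00020354766850166466 20
bar left 2 -0.0074922293 [-0.02333303  0.02962153] 0.0002362885290591761 21
bar right -0.004690081 [0.00236184 0.02563846] 0.0001989138332030447 19
```

```bash
python3 - <<'E'
from h import *
movep(W(-.065,.022,.12),R0); command_gripper(0,20)
move_l(W(-.065,.022,.044),feed=.12); 
move_l(W(-.045,.022,.044),feed=.06); b=F(3);print(b)
x=-.045
for i in range(40):
    x+=.0006; move_l(W(x,.022,.044),feed=.03); f=F(2)-b
    if f[0]<-1: print(round(x,4),f.round(1),jig(sense()["position"]).round(5))
    if f[0]<-3: break
sleep(.2);st()
move_l(W(-.05,.022,.044),feed=.06)
st()
p,d=camera("side");cv2.imwrite("pics/s6.png",cv2.resize(p[140:260,270:370],None,fx=5,fy=5,interpolation=cv2.INTER_CUBIC)[:,:,::-1])
E
```

```text
[-0.26239341 -0.19661638  0.87867095]
-0.0378 [-2.3 -0.3  1.1] [-0.03838  0.02199]
-0.0372 [-4.7  0.7  3.6] [-0.03818  0.02199]
 t41.90 j [-0.0382  0.022 ] z0.0439 Fx -5.5 Fy 0.4 Fz 4.4 gap 0.0003
 t42.27 j [-0.0498  0.0219] z0.0441 Fx -0.6 Fy 0.3 Fz -0.2 gap 0.0002
```

View pics/s6.png

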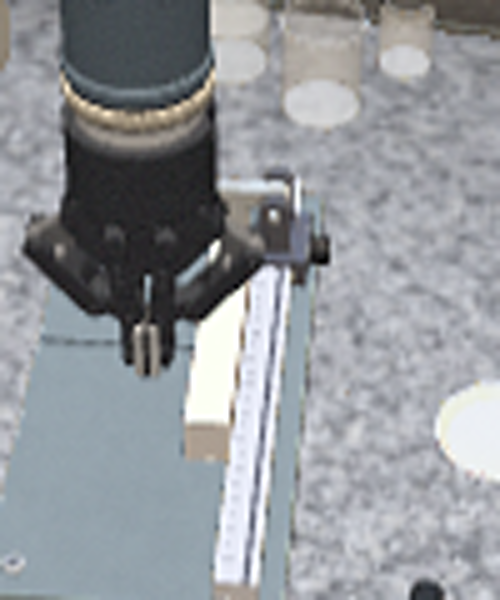

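```bash
python3 - <<'E'
from h import *
move_l(W(-.06,.0,.09),feed=.15)
move_l(W(-.0105,-.075,.075),feed=.15)
move_l(W(-.0105,-.070,.0545),feed=.08); b=F(3);print(b)
move_l(W(-.0105,-.056,.0545),feed=.05); y=-.056
for i in range(40):
    y+=.0006; move_l(W(-.0105,y,.0545),feed=.03); f=F(2)-b
    if f[1]<-.8: print(round(y,4),f.round(1),jig(sense()["position"]).round(5))
    if f[1]<-2.5: break
for i in range(4): sleep(.25);st()
move_l(W(-.0105,-.065,.0545),feed=.06)
move_l(W(-.0105,-.065,.14),feed=.15);st()
E
```

```text
[-0.12557448 -0.06644573  1.07129285]
-0.0488 [ 0.1 -1.4 -1. ] [-0.0105  -0.04931]
-0.0482 [-0.9 -5.   0.9] [-0.01051 -0.0492 ]
 t48.41 j [-0.0105 -0.0492] z0.0545 Fx -0.3 Fy -4.8 Fz 2.3 gap 0.0002
 t48.66 j [-0.0105 -0.0493] z0.0545 Fx 1.2 Fy -6.0 Fz 2.8 gap -0.0003
 t48.91 j [-0.0105 -0.0492] z0.0545 Fx 0.1 Fy -5.0 Fz 2.4 gap -0.0000
 t49.16 j [-0.0105 -0.0492] z0.0545 Fx -0.2 Fy -5.4 Fz 2.1 gap 0.0001
 t50.31 j [-0.0111 -0.0652] z0.1394 Fx 0.2 Fy 0.7 Fz 0.0 gap -0.0001
```

```bash
python3 - <<'E'
from h import *
movep(W(-.0695,.139,.14),R0); command_gripper(.04,20)
move_l(W(-.0695,.139,.0685),feed=.12); command_gripper(0,25);st("grip")
zo=.0065
for th in (.1,.3,.5,.7,.9,1.1,1.3,1.5,1.66):
    move_l(W(.0107-.08*np.cos(th),.139,.062+.08*np.sin(th)+zo),feed=.07)
    s=st("th%.2f"%th)
    if np.linalg.norm(s["wrist_force"])>20: print("stop");break
E
```

```text
grip t52.76 j [-0.0696  0.1391] z0.0691 Fx -2.6 Fy 0.3 Fz 4.9 gap 0.0089
th0.10 t53.02 j [-0.0692  0.1391] z0.0767 Fx -2.0 Fy 1.0 Fz 0.5 gap 0.0090
th0.30 t53.40 j [-0.0664  0.1391] z0.0926 Fx -5.0 Fy 1.2 Fz 0.9 gap 0.0088
th0.50 t53.77 j [-0.0609  0.1391] z0.1073 Fx -5.5 Fy 1.1 Fz 2.6 gap 0.0084
th0.70 t54.15 j [-0.0531  0.1391] z0.1205 Fx -11.1 Fy 0.4 Fz 6.5 gap 0.0087
th0.90 t54.52 j [-0.043   0.1392] z0.1321 Fx -15.4 Fy -1.7 Fz 14.8 gap 0.0086
stop
```

Radial force is growing, so the pin sits lower in the pads than I assumed. I'll loosen the jaws to a loose cage, which leaves the pin free in z, and push it the rest of the way.

```bash
python3 - <<'E'
from h import *
command_gripper(.016);s=st("loose")
for th in (.95,1.1,1.25,1.4,1.55,1.66):
    move_l(W(.013-.08*np.cos(th),.139,.062+.08*np.sin(th)+.0085),feed=.07)
    s=st("th%.2f"%th)
    if np.linalg.norm(s["wrist_force"])>15: print("stop");break
p,d=camera("side");cv2.imwrite("pics/s7.png",cv2.resize(p[100:260,250:400],None,fx=3.7,fy=3.7,interpolation=cv2.INTER_CUBIC)[:,:,::-1])
E
```

```text
loose t54.77 j [-0.0398  0.1392] z0.1319 Fx -7.0 Fy 0.2 Fz 5.7 gap 0.0165
th0.95 t55.02 j [-0.0329  0.1392] z0.1364 Fx -3.5 Fy 0.9 Fz 3.1 gap 0.0160
th1.10 t55.34 j [-0.0219  0.1386] z0.1420 Fx 0.6 Fy 0.4 Fz 0.3 gap 0.0160
th1.25 t55.67 j [-0.0112  0.1389] z0.1465 Fx -0.5 Fy -0.1 Fz 0.1 gap 0.0160
th1.40 t55.99 j [0.0002 0.1391] z0.1494 Fx 0.0 Fy -0.5 Fz 0.3 gap 0.0155
th1.55 t56.32 j [0.012 0.139] z0.1505 Fx -0.0 Fy 0.6 Fz 0.2 gap 0.0162
th1.66 t56.59 j [0.0207 0.139 ] z0.1501 Fx -0.0 Fy 0.0 Fz 0.4 gap 0.0161
```

View pics/s7.png

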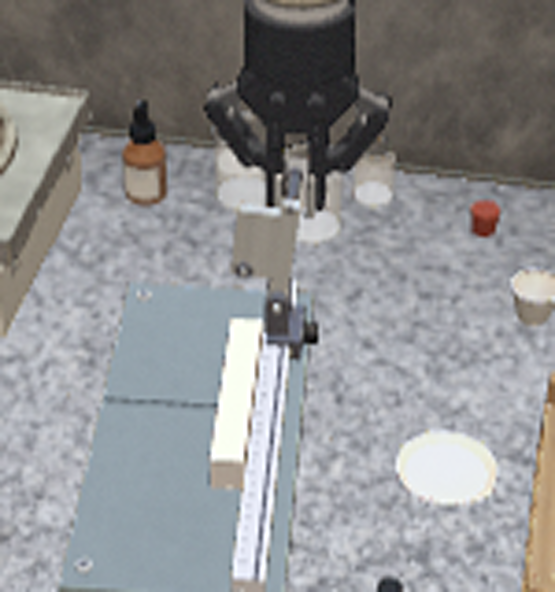

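```bash
python3 - <<'E'
from h import *
command_gripper(.06);move_l(W(.02,.139,.25),feed=.15);st()
p,d=camera("side");cv2.imwrite("pics/s8.png",cv2.resize(p[100:260,250:400],None,fx=3.7,fy=3.7,interpolation=cv2.INTER_CUBIC)[:,:,::-1])
a=np.load("side5.npz")["p"].astype(int);b=p.astype(int)
v=cv2.cvtColor(p,cv2.COLOR_RGB2GRAY).astype(float);v0=cv2.cvtColor(np.load("side5.npz")["p"],cv2.COLOR_RGB2GRAY).astype(float)
for n,w in(("before",v0),("now",v)):
    print(n,"-y end",np.median([jig(onz("side",(u,edge1d(w[:,u],219,230,False)),.042))[1] for u in range(308,314)]))
    P=[]
    for r in range(189,222):
        t=(r-187)/(224-187); uc=270+(211+(186-211)*t)/5
        P.append(onz("side",(edge1d(w[r],int(uc)-3,int(uc)+4),r),.042)[:2])
    A,c,m,k=fitline(P);print(A-YAW,jig(c))
E
```

```text
t57.95 j [0.0195 0.1385] z0.2491 Fx 0.0 Fy 0.6 Fz -0.9 gap 0.0601
before -y end -0.03935901453646057
-0.00016548485 [-0.02375684  0.02228335]
now -y end -0.039327479542841506
4.7773123e-05 [-0.02375232  0.02241542]
```

View pics/s8.png

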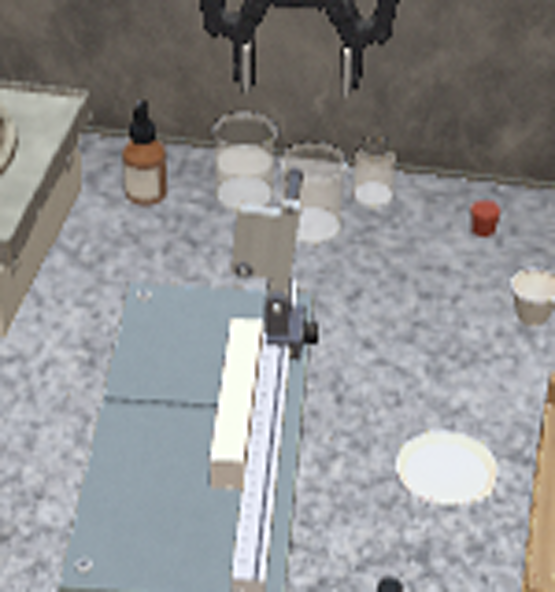

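The leaf stands upright (crop (265,245)), and the bar lies along the fence, unmoved. The gripper is clear and the surroundings look as they did at the start.

```bash
python3 - <<'E'
from rig import *
print(finish_job())
E
```

```text
the job is handed in; nothing more can be done
None
```

The bar is gauged against the screw, flat along the fence, and the leaf is back up. I handed the job in at about 58 s of the 72 s allowed; no verdict was reported.

**What I did**
1. I pinched the finger pin, carried the leaf down and pressed it onto its stop. The pin top read 66.8 mm, against 67 mm nominal.
2. With the leaf down, I gripped the bar and brought it against the fence at 2–5 N.
3. I slid the bar along until the screw stopped it sharply, and held it there for about 1.5 s.
4. After letting go, I squared the bar with one side push of about 5 N. I then pressed its end against the screw again at about 5 N for 1 s and released it.
5. I flipped the leaf back up and withdrew.

**Last checks**
- **Bar position:** its end was within about 0.03 mm of where it stood before the squaring push. The final yaw against the fence read about 0.0 mrad in the side view.
- **Leaf:** it looks upright in the last side picture, about where it started.
- **Surroundings:** nothing looked disturbed in the last side view.

**What failed or disagreed**
- **Bar yaw:** right after the first release, estimates ranged from 0 to −9 mrad depending on the edge and colour channel used. That is why I added the squaring push and second press.
- **Press force:** the wrist read up to about 6.6 N during the first press. That includes friction, and is a little above "a few newtons".
- **Raising the leaf:** the pin sat lower in the pads than I assumed, and the wrist force rose to about 21 N partway up. I loosened the jaws to a loose cage and finished with almost no load.
- **Screw contact:** contact after release could not be seen directly. It rests on the second press meeting firm resistance straight away, and on the bar not having moved since.

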